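Snap the lid onto the bead tub and keep it pressed

ROBOT

A 6-joint arm with a two-finger parallel gripper is mounted at the origin on the work surface. World frame = base frame: x ahead of the robot, y to its left, z up, the work surface at z = 0. Lengths are in mm, angles in degrees, forces in N, time in s.
With the tool pointing down it reaches from about 350 to 850 mm from the base axis. Payload 8.1 kg.
Tool frame: the origin (TCP) lies between the finger pads; the fingertips stand r.nose_length ahead of it and the grasp point (between the pads) lies 3 mm ahead of it (r.nose_length is the distance from the TCP to the fingertips, in mm); x points along the fingers, y is the direction in which the jaws open and shut, and the axes are right-handed (so a half turn about x gives the same grasp; the last joint's range is limited). The gripper opens to 85 mm and grips with 20 to 120 N. Pads are 22 mm wide; open, the fingers measure 114 mm over their backs; the gripper's body (76 mm by 85 mm) begins 54 mm behind the grasp point. The pads swing forward as they close: fully open they stand 13 mm farther back than shut.
Start: joints at [-72.216, 7.471, 85.268, -0, 87.261, -4.893], TCP at [231.348, -553.61, 253.292] pointing down, gripper open.
Joint ranges: [-169.43, 169.43], [-51.17, 129.36], [1.28, 143.12], [-76.62, 256.62], [0, 156.53], [-152.29, 152.29]. Speed limits (degrees/s): [136.94, 136.94, 159.86, 180, 180, 180].

INTERFACE

Orientations are given as [roll, pitch, yaw] about the fixed x, y, z axes, in that order (R = Rz(yaw) Ry(pitch) Rx(roll)).
In Python, from bench import sense, optics, order, r gives the robot as it stands.
- The arm moves only by the tool carry_out, never from a script. Its argument "commands" is one flat list of numbers, 7 for each row, row after row: the shift along the tool's x, y, z in m, then the turn, a rotation vector about the tool's x, y, z in degrees, then the closure, from -1 (fully open) to 1 (shut), so that 0 is half open. A call has 1 to 12 rows; each row is the pose to reach, as a shift and turn from the pose measured when the call began, along the tool's axes at that moment; what a row does not reach only later rows make up. A row lasts 1/8 s, in which the tool goes at most 62.5 mm and 10.7 degrees, less where a joint would pass 70% of its speed; a pose out of reach is approached as far as the arm can. A call with a gripper value outside its range is refused whole. The fingers move at their own pace and stop on an object; "grip_force" is the grip in N (left out, the last holds). Time passes only in rows, so rows that repeat a pose let the fingers close. It gives the time, the measured TCP pose, the force and the opening at its end, in the units of the state.
- sense(): the state, without advancing time (a new reading comes with each control period).
- optics.snapshot(name): name is "scene" or "top" or "wrist"; returns (picture, depth): 400x640x3 uint8, red, green, blue; 400x640 float32, mm along the optical axis (not along the pixel's ray), 0 where there is no reading.
- optics.calibration(name): a dict with "mtx" (3x3 intrinsics, pixels), "extrinsics" (4x4, takes a point from camera to world coordinates). Camera axes: x right, y up, looking along -z (the intrinsics and any distortion apply to the point x, -y, -z); pixel columns grow to the right and rows downward; lengths in mm; the calibration is good to about 2 mm. A picture is of the moment at which its call begins: read the wrist's pose just before it. calibration takes no time and is no camera call; for the wrist camera it gives the pose at the moment of the call.
- order.hand_in(): hands the job in, once; it reports no verdict.
The state is a dict: "time": time; "joint_pos": joint angles; "qd": joint speeds; "joint_efforts": joint torques, N m; "tool_pos": TCP position; "tcp_rot": TCP orientation; "ft_force": force on the tool from outside, world axes, zero at the start; "wrist_torque": the same for the moment, N m; "finger_gap": finger opening in mm.
Only numpy, scipy, OpenCV 4.12 (cv2) and the standard library are available. Lean on these libraries where they do the work, as an engineer would, in place of code of your own. Each camera call takes 0.05 s, during which the arm holds its last target. There are 200 camera calls.

TASK

One of the two clip-top tubs stands open: take the larger of the two loose lids, bar grip up, set it level on the open tub's four clips, then press it straight down until the clips give and it snaps fully home on the rim. Finish while still holding or touching the lid and pressing it down on the rim with a steady force of about 10 newtons: do not let go. Leave the other things where they are.

Things in the scene. Friction and masses are not known exactly. Their poses are not given: they have to be found in the camera images.
- lid: the larger loose lid: grey plastic disc 92 mm across, 5 mm thick, 60 g, with a bar grip 44 x 20 mm standing 32 mm high on the middle of its top (top of bar 37 mm above the underside). Origin: centre of the underside. z up; x along the bar's 44 mm length, y across its 20 mm width. Starts flat on the table, bar up. Fits the tub at any yaw
- tub: the open tub: round, dark grey plastic, fixed to the table, 90 mm across, 42 mm high, hollow (80 mm inside the rim, white ceramic beads on its floor). Origin: centre of the underside, z up. Four upright sprung clips stand around it at 45, 135, 225 and 315 degrees from its x axis, each 16 mm wide, 62 mm high above the table, outermost point 53 mm from the axis
- tub_seat (a point): centre of the open tub's rigid rim plane, 42 mm above the table, z up: the lid's origin is here when it is home, with the clip noses hooked over the lid's top edge
- tub_clips (a point): on the tub's axis at clip nose height, 8 mm above the rim. Clip heads slope like a funnel from 50 mm off the axis at 62 mm height to noses 43 mm off at 50 mm. The lid first rests on the slopes, underside about 12 mm above the rim; pressed, the force grows to roughly 9 to 15 N, drops suddenly about 8 mm above the rim, and over the last 3 mm the clips pull the lid down
- small_lid: bystander: the smaller loose lid, a grey disc 68 mm across and 5 mm thick with a bar grip 30 x 20 x 32 mm; too small for the tub. Origin: centre of its underside
- closed_tub: bystander, fixed: a tub just like the open one, already closed with a lid like the larger one; 79 mm high to the top of its bar grip. Origin: centre of its underside
- figure: bystander: an unpainted white ceramic figure with a round head and two ears, 72 mm across, 136 mm high, loose. Origin: centre of its underside
- paint_a: bystander: a white paint bottle, 38 mm across, 85 mm high, loose. Origin: centre of its underside
- paint_b: bystander: another such paint bottle
- mug: bystander: a white ceramic mug 74 mm across and 85 mm high with brushes standing in it up to 185 mm high, loose. Origin: centre of its underside
- paint_brush: bystander: a paint brush about 170 mm long with a flat head, lying on the table, loose
There are look-alikes about, which are no part of the job. What is shaped like the tub but orange is not meant. What is shaped like the lid but orange is not meant.

How it is judged (in metres and radians):
On the way, in this order (a step that is already met when the one before it is completed fails the run):
1. the larger lid sits level on the open tub's clips, not yet snapped down (horizontal distance between lid and tub_seat below 0.006 m and z of lid in the frame of tub_seat between 0.0085 and 0.018 m and angle between lid's own z axis and vertical below 0.08 rad and contact force between lid and tub above 0.2 N), for 0.1 s.
2. the lid is snapped fully home on the rim (horizontal distance between lid and tub_seat below 0.006 m and z of lid in the frame of tub_seat between -0.003 and 0.0015 m and angle between lid's own z axis and vertical below 0.05 rad), for 0.1 s.
At the end, for the whole second after the job is handed in: the larger lid is home on the open tub: underside within 1.5 mm of the rim, centred within 6 mm, level within 0.05 rad, at rest; the gripper's fingers touch it and it is pressed on the tub with 4 to 30 N through the last second (all of step 2 and contact force between lid and tub between 4 and 30 N and contact force between the fingers and lid above 1 N and linear speed of lid below 0.02 m/s); the arm keeps its last pose, push and grip.
It fails at once if a bystander is moved by more than 30 mm (distance of any of small_lid, figure, paint_a, paint_b, mug, paint_brush from where it was at the start of the episode above 0.03 m).
It also fails if it takes over 54 s, if anything falls off the work surface, if the arm or the gripper's body presses on something with over 40 N, if the wrist force passes 120 N, or if a joint passes its speed limit or range.

## Working session

There is one attempt and no reset: what is moved stays moved. The work goes in short steps, Python scripts to look and compute and a tool call to move; the robot and the scene stay as the last step left them, time stands still between calls to the robot, and variables do not carry over. Pictures are saved under pics/ and viewed, about 8 in all and at most 12, crops included, and the job is handed in when it is done.

Besides the shell and the picture viewer there is one more tool, called after "Call:" as name(argument=value, ...) on one line, values as JSON. carry_out: Moves the arm, as the interface text tells. Its arguments: {"type":"object","properties":{"commands":{"type":"array","items":{"type":"number"}},"grip_force":{"type":"number"}},"required":["commands"]}

```bash
mkdir -p pics
cat > h.py <<'E'
import numpy as np,cv2
from bench import sense,optics,order,r
def snap(n):
    c=optics.calibration(n);p,d=optics.snapshot(n);return p,d,c
def world(d,c):
    K=c["mtx"];v,u=np.mgrid[:d.shape[0],:d.shape[1]]
    P=np.stack([(u-K[0][2])/K[0][0]*d,-(v-K[1][2])/K[1][1]*d,-d],-1)
    E=np.array(c["extrinsics"]);W=P@E[:3,:3].T+E[:3,3];W[d==0]=np.nan;return W
def save(n,p):cv2.imwrite("pics/"+n+".png",p[...,::-1])
E
python3 - <<'E'
from h import *
print(sense(),r.nose_length)
for n in("scene","top"):
    p,d,c=snap(n);save(n,p);np.savez("pics/"+n,p=p,d=d,W=world(d,c));print(c)
E
```

```text
{'time': 0.0, 'joint_pos': array([-7.22138273e+01,  7.51411678e+00,  8.53301012e+01,  1.82870957e-03,
        8.72623216e+01, -4.89395574e+00]), 'qd': array([ 0.02249864, -0.0139282 , -0.08713585,  0.06255701, -0.12017672,
        0.05078682]), 'joint_efforts': array([-2.38978319e-03, -5.69384122e+01, -5.00565612e+01, -6.96910447e-04,
        1.43995770e-02, -5.93143727e-05]), 'tool_pos': array([ 231.21519909, -553.09977748,  252.24686178]), 'tcp_rot': array([-95.87610793,  89.89344477, 106.8039315 ]), 'ft_force': array([-0.47724041, -0.61951718,  0.61455534]), 'wrist_torque': array([ 0.0669335 , -0.01393439,  0.01051265]), 'finger_gap': 85.49265649514243} 22.0
{'mtx': array([[385.89127019,   0.        , 318.13502859],
       [  0.        , 385.89127019, 201.42036108],
       [  0.        ,   0.        ,   1.        ]]), 'extrinsics': array([[ 7.75721156e-01, -4.15944130e-01,  4.74602116e-01,
         9.91460519e+02],
       [ 6.30796262e-01,  4.88671370e-01, -6.02740714e-01,
        -5.91173462e+02],
       [ 1.87819960e-02,  7.66935964e-01,  6.41448723e-01,
         6.63685663e+02],
       [ 0.00000000e+00,  0.00000000e+00,  0.00000000e+00,
         1.00000000e+00]])}
{'mtx': array([[380.16378715,   0.        , 318.11113329],
       [  0.        , 380.16378715, 197.75926376],
       [  0.        ,   0.        ,   1.        ]]), 'extrinsics': array([[-1.90976420e-02,  9.98332584e-01, -5.44732280e-02,
         4.94017523e+02],
       [-9.99748842e-01, -1.97070308e-02, -1.06717645e-02,
        -2.53219697e+01],
       [-1.17274758e-02,  5.42557410e-02,  9.98458202e-01,
         1.07932004e+03],
       [ 0.00000000e+00,  0.00000000e+00,  0.00000000e+00,
         1.00000000e+00]])}
```

View pics/top.png

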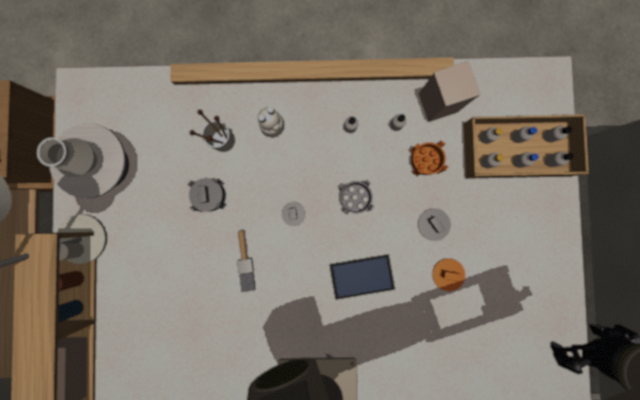

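View pics/scene.png

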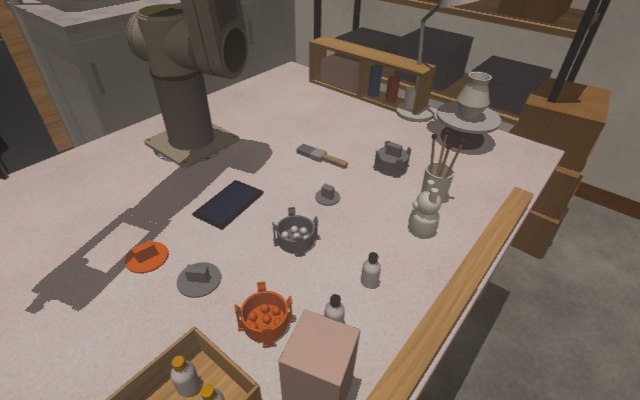

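Top view candidates for the lid: the grey disc at (434,224), the small grey lid at (292,213), the closed tub's lid at (207,195) and the orange lid at (449,274). I choose (434,224). For the tub, there is the open grey one at (355,197), the orange one at (428,158) and the closed one at (207,195). I choose (355,197).

Run:
```python
from h import *
z=np.load("pics/top.npz");W=z["W"];p=z["p"]
zs=W[...,2]
print("table z near",np.nanmedian(zs[240:250,300:330]),np.nanmedian(zs[195:210,390:405]))
def roi(u,v,s,lo,hi):
    m=np.zeros(zs.shape,bool);m[v-s:v+s,u-s:u+s]=1
    return m&(zs>lo)&(zs<hi)
for nm,u,v in(("lid",434,224),("small",292,213)):
    t=np.nanmedian(zs[v-30:v-24,u-20:u+20])
    for a,lo,hi in(("disc",2.5,12),("bar",25,45)):
        m=roi(u,v,24,t+lo,t+hi);P=W[m]
        if len(P)<5: print(nm,a,len(P));continue
        rc=cv2.minAreaRect(P[:,:2].astype(np.float32))
        print(nm,a,len(P),rc,np.median(P[:,2]),"table",t)
# tub
for nm,u,v in(("tub",355,197),("closed",207,195)):
    m=roi(u,v,24,36,46);P=W[m]
    print(nm,len(P),cv2.minEnclosingCircle(P[:,:2].astype(np.float32)),np.median(P[:,2]))
    m=roi(u,v,24,52,70);P=W[m];print(P.round(0)[:40].tolist() if nm=="tub" else "")
c=np.hstack([cv2.resize(p[v-40:v+40,u-40:u+40],(400,400),interpolation=cv2.INTER_CUBIC) for u,v in((434,224),(355,197))])
save("crop1",c)
```

```text
table z near -0.4462471512429147 -0.5702223320722624
lid disc 792 ((473.96990966796875, -338.49066162109375), (132.29150390625, 132.1178436279297), 88.93708801269531) 4.322048964205692 table -0.4716652408508253
lid bar 137 ((473.0141296386719, -338.214599609375), (43.68398666381836, 20.443866729736328), 34.630794525146484) 35.88574849249039 table -0.4716652408508253
small disc 493 ((512.72412109375, 62.33503723144531), (133.10781860351562, 133.19204711914062), 89.00298309326172) 3.611949727483534 table -0.5001673088729603
small bar 79 ((510.4583740234375, 56.98442077636719), (19.53860092163086, 27.451784133911133), 88.92170715332031) 36.616117617325926 table -0.5001673088729603
tub 174 ((554.4229736328125, -116.35504150390625), 47.05752944946289) 41.55805459765236
[[598.0, -144.0, 60.0], [595.0, -144.0, 61.0], [595.0, -146.0, 63.0], [595.0, -150.0, 57.0], [592.0, -144.0, 58.0], [592.0, -146.0, 63.0], [592.0, -149.0, 64.0], [592.0, -152.0, 59.0], [590.0, -142.0, 53.0], [590.0, -145.0, 54.0], [590.0, -147.0, 55.0], [590.0, -150.0, 58.0], [590.0, -152.0, 58.0], [589.0, -154.0, 62.0], [588.0, -82.0, 61.0], [588.0, -85.0, 59.0], [587.0, -145.0, 52.0], [587.0, -150.0, 53.0], [587.0, -152.0, 57.0], [587.0, -155.0, 61.0], [585.0, -79.0, 65.0], [585.0, -82.0, 65.0], [586.0, -85.0, 56.0], [584.0, -152.0, 56.0], [583.0, -77.0, 59.0], [583.0, -79.0, 59.0], [583.0, -82.0, 59.0], [583.0, -85.0, 53.0], [583.0, -88.0, 52.0], [580.0, -76.0, 64.0], [580.0, -79.0, 64.0], [580.0, -82.0, 54.0], [577.0, -74.0, 63.0], [577.0, -76.0, 62.0], [578.0, -79.0, 55.0], [578.0, -82.0, 54.0], [575.0, -77.0, 56.0], [575.0, -79.0, 54.0], [530.0, -159.0, 56.0], [528.0, -156.0, 55.0]]
closed 296 ((566.222412109375, 291.1493835449219), 50.212623596191406) 44.87473975339651
```

View pics/crop1.png

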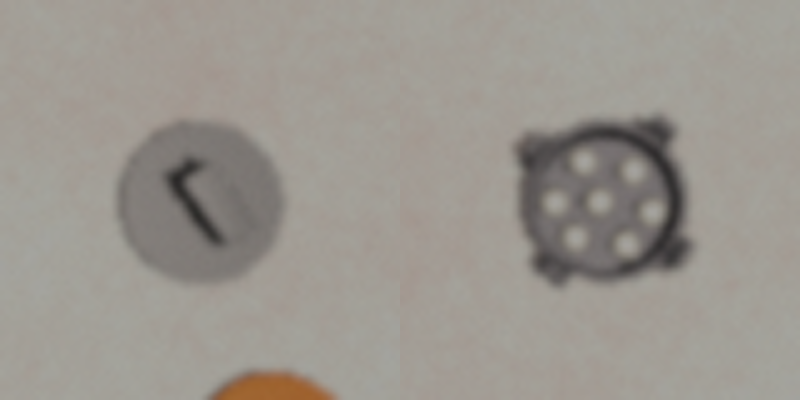

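The crop shows the larger grey lid with its bar shadowed at upper left to lower right, and the open grey tub with beads and four clips. Both match the description: the bar measures 44 x 20 at 36 mm high, and the rim is at 41.6 mm.

```bash
cat >> h.py <<'E'
from scipy.spatial.transform import Rotation as R
def plan(pos,yaw):
    """pos of TCP mm; yaw of tool y axis (deg), tool x down; tries both half turns"""
    s=sense();R0=R.from_euler("xyz",s["tcp_rot"],degrees=True)
    sh=R0.inv().apply(np.array(pos)-s["tool_pos"])/1000
    for k in(0,180):
        a=np.radians(yaw+k);y=np.array([np.cos(a),np.sin(a),0]);x=np.array([0,0,-1.])
        Rt=R.from_matrix(np.c_[x,y,np.cross(x,y)])
        print("shift",sh.round(4),"rot",(R0.inv()*Rt).as_rotvec(degrees=True).round(2))
    y=R0.apply([0,1,0]);print("t",s["time"],"tcp",s["tool_pos"].round(1),"yaw y",np.degrees(np.arctan2(y[1],y[0])).round(2),"x",R0.apply([1,0,0]).round(4),"gap",s["finger_gap"].round(1),"F",s["ft_force"].round(1),"j",s["joint_pos"].round(0))
E
python3 - <<'E'
from h import *
plan([473,-338,130],124.6)
E
```

```text
shift [ 0.1226 -0.1051 -0.306 ] rot [1.6808e+02 1.4000e-01 3.0000e-02]
shift [ 0.1226 -0.1051 -0.306 ] rot [-11.92  -0.02   0.1 ]Traceback (most recent call last):
  File "<stdin>", line 2, in <module>
  File "h.py", line 19, in plan
    y=R0.apply([0,1,0]);print("t",s["time"],"tcp",s["tool_pos"].round(1),"yaw y",np.degrees(np.arctan2(y[1],y[0])).round(2),"x",R0.apply([1,0,0]).round(4),"gap",s["finger_gap"].round(1),"F",s["ft_force"].round(1),"j",s["joint_pos"].round(0))
                                                                                                                                                                 ^^^^^^^^^^^^^^^^^^^^^
AttributeError: 'float' object has no attribute 'round'
```

Call:
carry_out(commands=[0.06, -0.105, -0.306, -12, 0, 0, -1, 0.1226, -0.105, -0.306, -12, 0, 0, -1, 0.1226, -0.105, -0.306, -12, 0, 0, -1, 0.1226, -0.105, -0.306, -12, 0, 0, -1, 0.1226, -0.105, -0.306, -12, 0, 0, -1, 0.1226, -0.105, -0.306, -12, 0, 0, -1, 0.1226, -0.105, -0.306, -12, 0, 0, -1, 0.1226, -0.105, -0.306, -12, 0, 0, -1, 0.1226, -0.105, -0.306, -12, 0, 0, -1], grip_force=60)

```text
time: 1.23
tool_pos: [472.6, -339.3, 130.7]
tcp_rot: [-137.8, 90.0, 76.8]
ft_force: [0.3, -0.1, 0.7]
finger_gap: 85.4
```

```bash
sed -i 's/s\["finger_gap"\].round(1)/round(s["finger_gap"],1)/' h.py
python3 - <<'E'
from h import *
p,d,c=snap("wrist");save("w1",p);W=world(d,c);zs=W[...,2]
m=(zs>25)&(zs<45)&(np.hypot(W[...,0]-473,W[...,1]+338)<40);P=W[m]
print(len(P),np.median(P[:,2]) if len(P) else "")
if len(P): print(cv2.minAreaRect(P[:,:2].astype(np.float32)),np.argwhere(m).mean(0))
plan([473,-338,32],124.6)
E
```

```text
2162 36.481126373701315
((473.367431640625, -335.90191650390625), (43.711238861083984, 19.741954803466797), 33.98716735839844) [202.74190564 316.30157262]
shift [ 0.0987 -0.0008 -0.001 ] rot [1.7999e+02 4.0000e-02 6.0000e-02]
shift [ 0.0987 -0.0008 -0.001 ] rot [-0.01 -0.04  0.02]
t 1.275 tcp [ 472.6 -339.3  130.7] yaw y -55.41 x [ 3.e-04  7.e-04 -1.e+00] gap 85.4 F [-0.7  1.  -0.3] j [-41.  10.  96.   0.  74.  15.]
```

View pics/w1.png

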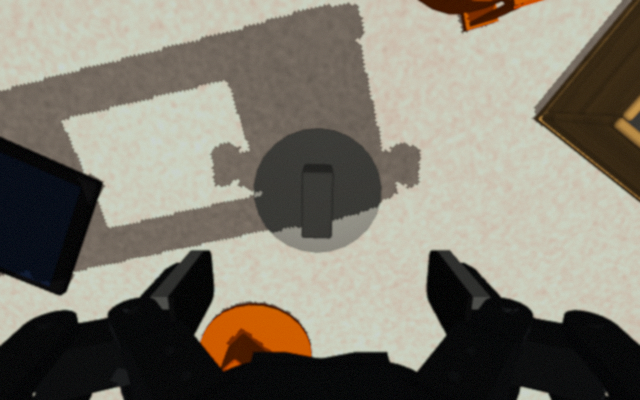

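Wrist view: the grey lid's bar is at (317,203), upright between the fingers at (210,260) and (430,260). The jaw direction is right, and nothing lies under the fingers. Descending to grip.

Call:
carry_out(commands=[0.04, -0.002, -0.002, 0, 0, 0, -1, 0.08, -0.002, -0.002, 0, 0, 0, -1, 0.0985, -0.002, -0.002, 0, 0, 0, -1, 0.0985, -0.002, -0.002, 0, 0, 0, -1, 0.0985, -0.002, -0.002, 0, 0, 0, 1, 0.0985, -0.002, -0.002, 0, 0, 0, 1, 0.0985, -0.002, -0.002, 0, 0, 0, 1, 0.0985, -0.002, -0.002, 0, 0, 0, 1, 0.0985, -0.002, -0.002, 0, 0, 0, 1, 0.0985, -0.002, -0.002, 0, 0, 0, 1, 0.0985, -0.002, -0.002, 0, 0, 0, 1, 0.0985, -0.002, -0.002, 0, 0, 0, 1], grip_force=60)

```text
time: 2.78
tool_pos: [473.7, -337.0, 33.2]
tcp_rot: [131.7, 89.9, -13.7]
ft_force: [-0.4, 0.4, 5.6]
finger_gap: 19.2
```

Call:
carry_out(commands=[-0.04, 0, 0, 0, 0, 0, 1, -0.08, 0, 0, 0, 0, 0, 1, -0.12, 0, 0, 0, 0, 0, 1, -0.12, 0, 0, 0, 0, 0, 1, -0.12, 0, 0, 0, 0, 0, 1])

```text
time: 3.4
tool_pos: [473.2, -336.6, 152.4]
tcp_rot: [166.3, 90.0, 20.9]
ft_force: [-0.6, 0.2, -1.7]
finger_gap: 19.1
```

Run:
```python
from h import *
plan([554,-116,160],90)
p,d,c=snap("wrist");save("w2",p);W=world(d,c);s=sense();zs=W[...,2];t=s["tool_pos"]
rr=np.hypot(W[...,0]-t[0],W[...,1]-t[1])
m=(rr<50)&(zs>t[2]-45)&(zs<t[2]-15);P=W[m];print(len(P),np.median(P[:,2]))
A=np.c_[P[:,:2]-t[:2],np.ones(len(P))];ok=np.abs(P[:,2]-np.median(P[:,2]))<3;print(np.linalg.lstsq(A[ok],P[ok,2],rcond=None)[0],ok.sum())
print(cv2.minEnclosingCircle(P[ok,:2].astype(np.float32)))
```

```text
shift [-0.0075 -0.1357 -0.1918] rot [-1.4541e+02 -0.0000e+00 -6.0000e-02]
shift [-0.0075 -0.1357 -0.1918] rot [34.59 -0.05  0.  ]
t 3.4 tcp [ 473.2 -336.6  152.4] yaw y -55.41 x [ 7.e-04  3.e-04 -1.e+00] gap 19.1 F [-0.6  0.2 -1.7] j [-41.   8.  95.   0.  77.  15.]
16162 123.80845757874185
[2.27211821e-04 1.27688770e-03 1.23775034e+02] 15742
((472.9042053222656, -336.3446960449219), 45.99458312988281)
```

View pics/w2.png

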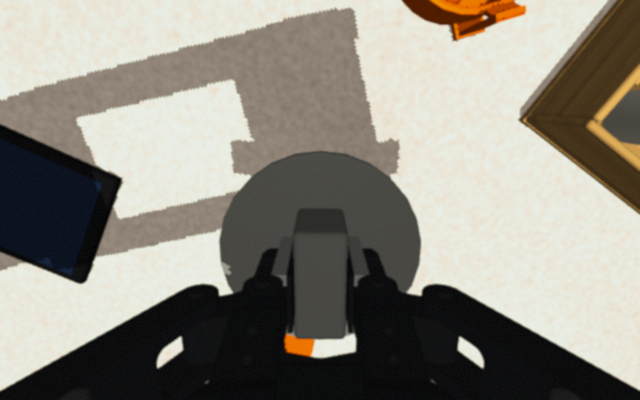

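The lid is held level, with its disc centre about 0.4 mm from the TCP and its underside about 33.4 mm below it. Next I move beside the tub so the wrist camera sees its rim.

Call:
carry_out(commands=[-0.028, -0.04, -0.03, 0, 0, 0, 1, -0.028, -0.08, -0.06, 0, 0, 0, 1, -0.028, -0.12, -0.08, 0, 0, 0, 1, -0.028, -0.135, -0.097, 0, 0, 0, 1, -0.028, -0.135, -0.097, 0, 0, 0, 1, -0.028, -0.135, -0.097, 0, 0, 0, 1, -0.028, -0.135, -0.097, 0, 0, 0, 1])

```text
time: 4.32
tool_pos: [475.6, -170.8, 179.2]
tcp_rot: [-82.2, 89.9, 132.3]
ft_force: [-0.8, -0.4, 0.2]
finger_gap: 19.0
```

Run:
```python
from h import *
from scipy.optimize import least_squares
p,d,c=snap("wrist");save("w3",p);W=world(d,c);zs=W[...,2]
rr=np.hypot(W[...,0]-554,W[...,1]+116)
m=(rr<52)&(rr>34)&(zs>39.5)&(zs<44.5);P=W[m];print(len(P),np.median(P[:,2]))
for _ in range(5):
    f=lambda q:np.hypot(P[:,0]-q[0],P[:,1]-q[1])-42.5
    q=least_squares(f,[554,-116],loss="soft_l1",f_scale=2).x
print("rim",q,np.percentile(f(q),[5,50,95]))
ang=np.degrees(np.arctan2(P[:,1]-q[1],P[:,0]-q[0]));print("cov",np.histogram(ang,12,(-180,180))[0])
m=(rr<60)&(rr>38)&(zs>60)&(zs<64);C=W[m]
a=np.degrees(np.arctan2(C[:,1]-q[1],C[:,0]-q[0]))%360
for k in range(4):
    b=C[(a//90)==k]; 
    if len(b):print("clip",k,b.mean(0),len(b))
plan([q[0],q[1],110],124.6)
```

```text
2424 41.43920231422291
rim [ 552.0474909  -115.36011076] [-2.73366005 -0.63412192  1.66698921]
cov [226 197 220 238 269 284  28   0 216 267 244 235]
clip 1 [512.62806481 -84.65276854  61.50108988] 179
clip 2 [ 521.36204131 -154.89012942   61.43071022] 162
clip 3 [ 591.47775365 -145.93206684   61.49455762] 208
shift [ 0.0693 -0.0023 -0.0943] rot [ 1.7992e+02  1.7000e-01 -1.0000e-02]
shift [ 0.0693 -0.0023 -0.0943] rot [-0.08  0.01  0.11]
t 4.375 tcp [ 475.7 -170.8  179.3] yaw y -55.48 x [-0.0011  0.0015 -1.    ] gap 18.7 F [-0.6 -0.6 -1. ] j [-26.  -4. 105.   0.  79.  30.]
```

View pics/w3.png

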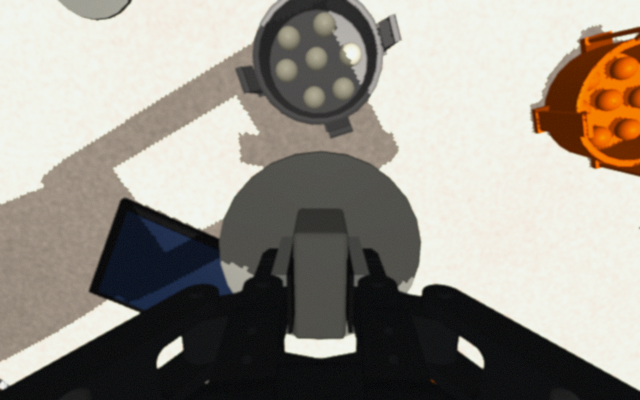

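Wrist view: the tub is at (317,60), with three clips visible at (250,80), (340,125) and (388,32). The rim fit and the midpoint of the opposite clips agree within 0.1 mm, at (552.0,-115.3). The top view gave (554.4,-116.4), 2.6 mm off. Moving over the tub and down to just above the clips.

Call:
carry_out(commands=[0, -0.002, -0.05, 0, 0, 0, 1, 0, -0.002, -0.094, 0, 0, 0, 1, 0, -0.002, -0.094, 0, 0, 0, 1, 0.03, -0.002, -0.094, 0, 0, 0, 1, 0.069, -0.002, -0.094, 0, 0, 0, 1, 0.074, -0.002, -0.094, 0, 0, 0, 1, 0.074, -0.002, -0.094, 0, 0, 0, 1, 0.074, -0.002, -0.094, 0, 0, 0, 1])

```text
time: 5.38
tool_pos: [553.1, -116.5, 107.5]
tcp_rot: [161.7, 89.9, 16.2]
ft_force: [0.3, 1.1, -0.4]
finger_gap: 19.1
```

Run:
```python
from h import *
plan([552.2,-115.5,87],124.6)
p,d,c=snap("wrist");W=world(d,c);t=sense()["tool_pos"];zs=W[...,2];rr=np.hypot(W[...,0]-t[0],W[...,1]-t[1])
m=(rr<50)&(abs(zs-t[2]+28.5)<3);P=W[m];print(cv2.minEnclosingCircle(P[:,:2].astype(np.float32)),np.median(P[:,2]))
```

```text
shift [ 0.0205 -0.0014  0.0002] rot [ 1.799e+02 -5.000e-02  1.600e-01]
shift [ 0.0205 -0.0014  0.0002] rot [-0.1  -0.1  -0.03]
t 5.375 tcp [ 553.1 -116.5  107.5] yaw y -55.5 x [ 1.8e-03  5.0e-04 -1.0e+00] gap 19.1 F [ 0.3  1.1 -0.4] j [-17.   9. 100.   0.  72.  38.]
((552.6881103515625, -116.36723327636719), 46.17049026489258) 78.94256849023368
```

Underside is at about 74. Descending slowly to a light touch on the clips, expected at TCP z ≈ 87.5.

Call:
carry_out(commands=[0.008, -0.001, 0, 0, 0, 0, 1, 0.014, -0.001, 0, 0, 0, 0, 1, 0.018, -0.001, 0, 0, 0, 0, 1, 0.019, -0.001, 0, 0, 0, 0, 1, 0.02, -0.001, 0, 0, 0, 0, 1, 0.02, -0.001, 0, 0, 0, 0, 1])

```text
time: 6.18
tool_pos: [552.7, -115.6, 87.5]
tcp_rot: [160.2, 89.9, 14.7]
ft_force: [-0.7, 0.1, -1.1]
finger_gap: 19.1
```

```bash
python3 -c "
from h import *
plan([552.2,-115.5,87],124.6)"
```

```text
shift [ 0.0005 -0.0003  0.0003] rot [ 1.7991e+02 -6.0000e-02  1.7000e-01]
shift [ 0.0005 -0.0003  0.0003] rot [-0.09 -0.11 -0.04]
t 6.175 tcp [ 552.7 -115.6   87.5] yaw y -55.49 x [ 1.9e-03  5.0e-04 -1.0e+00] gap 19.1 F [-0.7  0.1 -1.1] j [-17.  10. 100.   0.  69.  38.]
```

Call:
carry_out(commands=[0.001, 0, 0, 0, 0, 0, 1, 0.001, 0, 0, 0, 0, 0, 1, 0.001, 0, 0, 0, 0, 0, 1])

```text
time: 6.55
tool_pos: [552.8, -115.7, 86.7]
tcp_rot: [153.1, 89.9, 7.6]
ft_force: [0.8, -1.7, 0.9]
finger_gap: 19.1
```

Call:
carry_out(commands=[0.001, 0, 0, 0, 0, 0, 1, 0.001, 0, 0, 0, 0, 0, 1, 0.001, 0, 0, 0, 0, 0, 1])

```text
time: 6.92
tool_pos: [553.0, -115.7, 85.9]
tcp_rot: [149.2, 89.8, 3.7]
ft_force: [-0.7, 0.0, 3.6]
finger_gap: 18.8
```

Call:
carry_out(commands=[0.0002, 0, 0, 0, 0, 0, 1, 0.0002, 0, 0, 0, 0, 0, 1, 0.0002, 0, 0, 0, 0, 0, 1])

```text
time: 7.3
tool_pos: [553.1, -115.7, 85.8]
tcp_rot: [148.2, 89.8, 2.7]
ft_force: [-1.7, 1.2, 3.3]
finger_gap: 18.7
```

Run:
```python
from h import *
p,d,c=snap("wrist");save("w4",p);W=world(d,c);s=sense();t=s["tool_pos"];zs=W[...,2];rr=np.hypot(W[...,0]-t[0],W[...,1]-t[1])
m=(rr<50)&(abs(zs-t[2]+28.5)<4)&(rr<44);P=W[m];print("lid top",np.median(P[:,2]),"fit",np.linalg.lstsq(np.c_[P[:,:2]-t[:2],np.ones(len(P))],P[:,2],rcond=None)[0])
plan([552.4,-115.5,80],124.6)
```

```text
lid top 57.30987046249086 fit [3.90618748e-03 1.60038358e-03 5.72458566e+01]
shift [ 0.0058 -0.0006  0.0004] rot [ 1.7991e+02 -1.3000e-01  2.2000e-01]
shift [ 0.0058 -0.0006  0.0004] rot [-0.09 -0.14 -0.09]
t 7.35 tcp [ 553.1 -115.7   85.8] yaw y -55.49 x [ 2.9e-03  2.0e-04 -1.0e+00] gap 18.9 F [ 0.1 -0.   4.5] j [-17.  10. 100.   0.  69.  38.]
```

View pics/w4.png

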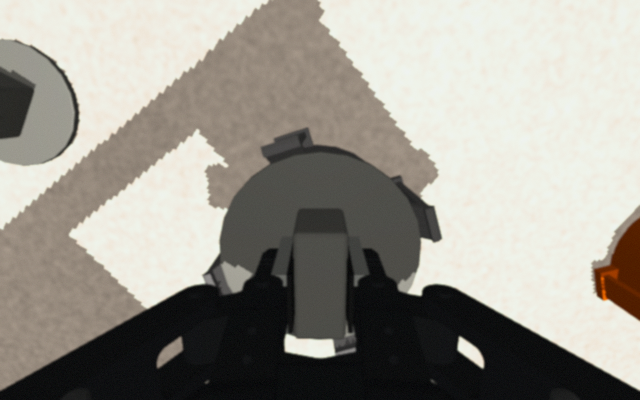

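The wrist view shows the lid lying on the clips at (287,145), (420,210) and (212,275). Its underside is about 10.3 mm above the rim, level within 0.005 rad, with 3–4 N contact. Step 1 is met, so I press.

Call:
carry_out(commands=[0.001, 0, 0, 0, 0, 0, 1, 0.002, 0, 0, 0, 0, 0, 1, 0.003, 0, 0, 0, 0, 0, 1, 0.003, 0, 0, 0, 0, 0, 1], grip_force=80)

```text
time: 7.85
tool_pos: [553.7, -115.9, 83.6]
tcp_rot: [142.0, 89.8, -3.5]
ft_force: [-1.6, 0.5, 8.2]
finger_gap: 18.3
```

Call:
carry_out(commands=[0.001, -0.0005, 0.0008, 0, 0, 0, 1, 0.002, -0.0005, 0.0008, 0, 0, 0, 1, 0.003, -0.0005, 0.0008, 0, 0, 0, 1, 0.003, -0.0005, 0.0008, 0, 0, 0, 1])

```text
time: 8.35
tool_pos: [552.6, -115.8, 80.1]
tcp_rot: [144.9, 89.8, -0.6]
ft_force: [1.2, -0.3, 0.6]
finger_gap: 18.4
```

```bash
python3 -c "
from h import *
plan([552.4,-115.5,75.4],124.6)"
```

```text
shift [ 0.0047 -0.0004 -0.0001] rot [179.91  -0.2    0.28]
shift [ 0.0047 -0.0004 -0.0001] rot [-0.09 -0.18 -0.12]
t 8.35 tcp [ 552.6 -115.8   80.1] yaw y -55.49 x [ 0.0038 -0.     -1.    ] gap 18.4 F [ 1.2 -0.3  0.6] j [-17.  11. 101.   0.  69.  38.]
```

The force dropped, so the clips have given. On down to the rim.

Call:
carry_out(commands=[0.0015, 0, 0, 0, -0.15, -0.1, 1, 0.003, 0, 0, 0, -0.15, -0.1, 1, 0.0045, 0, 0, 0, -0.15, -0.1, 1, 0.005, 0, 0, 0, -0.15, -0.1, 1, 0.005, 0, 0, 0, -0.15, -0.1, 1])

```text
time: 8.98
tool_pos: [552.5, -115.8, 75.5]
tcp_rot: [144.4, 90.0, -1.1]
ft_force: [-3.3, 0.5, 5.7]
finger_gap: 18.8
```

Call:
carry_out(commands=[0.0012, 0, 0, 0, 0, 0, 1, 0.0012, 0, 0, 0, 0, 0, 1, 0.0012, 0, 0, 0, 0, 0, 1, 0.0012, 0, 0, 0, 0, 0, 1])

```text
time: 9.48
tool_pos: [552.5, -115.8, 75.4]
tcp_rot: [133.9, 90.0, -11.6]
ft_force: [-5.9, 1.7, 11.8]
finger_gap: 18.6
```

Run:
```python
from h import *
F=[]
for i in range(4):
    p,d,c=snap("wrist");F.append(sense()["ft_force"].round(1))
print(F)
save("w5",p);W=world(d,c);t=sense()["tool_pos"];zs=W[...,2];rr=np.hypot(W[...,0]-t[0],W[...,1]-t[1])
m=(abs(zs-t[2]+28.5)<4)&(rr<42);P=W[m];print("lid top",np.median(P[:,2]),"fit",np.linalg.lstsq(np.c_[P[:,:2]-t[:2],np.ones(len(P))],P[:,2],rcond=None)[0])
plan([552.4,-115.5,75],124.6)
```

```text
[array([-6.5,  2.6, 11.1]), array([-5.4,  2.3, 10.8]), array([-6.6,  1.9, 11.7]), array([-6.3,  1.6, 11.5])]
lid top 46.84899831471168 fit [1.36393612e-03 1.25919827e-03 4.68207601e+01]
shift [ 0.0004 -0.0003 -0.0001] rot [ 1.7992e+02 -1.0000e-02  1.0000e-02]
shift [ 0.0004 -0.0003 -0.0001] rot [-0.08 -0.01 -0.01]
t 9.675 tcp [ 552.5 -115.8   75.4] yaw y -55.48 x [ 1.e-04 -0.e+00 -1.e+00] gap 18.5 F [-6.3  1.6 11.5] j [-17.  11. 101.   0.  68.  38.]
```

View pics/w5.png

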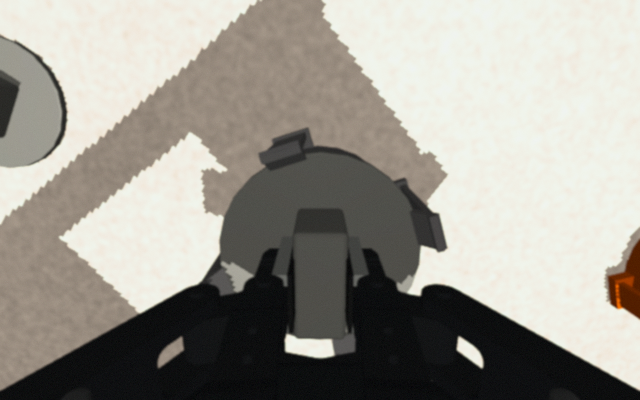

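The wrist view shows the clip noses at (287,145) and (420,215) hooked over the lid edge. The lid top is at 46.8 mm (47 expected), level, with a steady push of about 11 N. Handing in.

```bash
python3 -c "
from h import *
print(order.hand_in());print(sense()['ft_force'],sense()['tool_pos'])"
```

```text
the job is handed in; nothing more can be done
None
the job is handed in; nothing more can be done
```

The larger grey lid is snapped home on the open grey tub, and the job is handed in with the gripper still holding it and pressing down at about 11 N. `hand_in()` gives no verdict, so what follows rests on my own readings just before it.

- **On the clips:** I gripped the lid by its bar and set it level, with the underside about 10 mm above the rim and a contact force of 3–4 N. I held it there for over 0.5 s before pressing.
- **Snapping home:** The force rose to at least 8 N, then fell to about 0.6 N as the clips gave. I then pressed the lid on down to the rim.
- **Last check:** The lid's underside was at about 41.8 mm (rim at 42 mm) and level within about 0.002 rad. The gripper was within about 0.6 mm of the tub centre. The vertical push held at 10.8–11.7 N with the grip set to 80 N, and the clip noses were over the lid's edge in the picture. No bystander was touched in any move, though I did not re-measure where they stand.
- **Disagreements:** The top camera put the tub centre about 2.6 mm from the wrist camera's value. I used the wrist value, where the rim and clip measurements agreed within 0.1 mm. A sideways force of about 6 N also remains from the hold.

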